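Shut and latch the hatch of a light-tight sample chamber

TASK

The sample is in place, so close the dark chamber for the measurement: swing its open hatch down onto the foam light seal, then press the hatch gently against the foam, just deep enough that the red wing knob turns freely, and turn it clockwise as far as it goes, so that the hidden tongue swings behind the frame edge and keeps the hatch shut when you let go. Go by feel: do not force a blocked knob, crush the seal, turn the knob before the hatch is down, or disturb the vial, the wipes tub and the cell holder.

Things in the scene. Friction and masses are not known exactly. Their poses are not given: they have to be found in the camera images.
- chamber: black light-tight chamber, a box 340 (own x) x 300 (own y) x 150 mm high, fixed to the bench; origin at the centre of its underside. In its flat top is the hatch opening (170 x 150 mm, centred); the hatch hinge runs along own x on the +y side, the latch side is -y.
- hatch_hinge (a point): point on the hatch's hinge axis, mid-length, fixed to the chamber at own (0, +100, 154) mm; its axes are the chamber's axes; the hinge axis is x.
- hatch (a joint): hatch angle, rad: 0 = parallel to the top plate, foam well compressed; grows as it opens up and over to the chamber's +y side (1.45 at most). Grey panel 220 (along the hinge) x 200 x 6 mm, 0.27 kg with knob; its underside plane holds the hinge axis. A stiff hinge (0.35 N m friction, 0.5 to 3.5 N at the edge) keeps it at any angle. Loose on the foam it reads about 0.04 to 0.06.
- hatch_edge (a point): middle of the hatch's free edge, on its outer (upper) face, 200 mm from the hinge axis.
- wing_knob (a joint): knob angle, rad: 0 = unlatched, wing parallel to the hinge; grows clockwise seen on the outer face to a stop at 1.5 (latched, wing across the frame edge). Turning freely takes 0.06 N m. Up to 0.35 the tongue clears the frame while the hatch closes. With the hatch too high (or too deep) the tongue strikes the frame at about 0.4 to 0.6 and the knob stops: back off, press slightly deeper, try again.
- wing_grip (a point): centre of the red wing, on the knob's axis, 155 mm from the hinge axis, mid-way along the hatch. Wing 46 mm long (point x), 10 thick (y), 24 high (z, outward from the hatch): this point is 12 mm below its top and 12 mm above the round steel flange (50 mm diameter, 4 mm thick) that turns with it on the hatch face. A white mark on its top lies on the tongue's side (+x).
- cam_tongue: steel tongue under hatch, turns with the knob: bar 14 mm wide, 4 thick, 33 long from the knob's axis along own x, top 16 mm below the hatch's underside; origin on the axis there. The frame edge, 20 mm from the axis, is a slotted box section: the tongue goes behind it into a slot 5.8 mm high, at an unmeasured height (3.6 mm either way). Over 20 N on the frame (0.55 N m at the knob) bends it.
- light_seal: black foam seal around the opening; origin on its pivot by the hinge. It lifts an unlatched hatch. At the knob it gives about 1.7 N per mm; its height varies 0.6 mm either way. The tongue finds its slot with the knob pressed down somewhere from 1 to 10 mm, 4 to 18 N (each time different, a band about 3 N wide). Over 20 N on the seal (about 22 N at the knob) crushes it.
- vial: bystander: small amber vial, 26 mm diameter, 50 mm high, standing on the chamber top beside the hatch (the chamber's +x side); origin at the centre of its underside.
- wipes_tub: bystander: white tub with red lid, 96 mm diameter, 170 mm high, on the bench; origin at the centre of its underside.
- cell_holder: bystander: flat aluminium holder 90 x 70 x 16 mm with a dark test cell, on the bench; origin at the centre of its underside.

How it is judged:
By the outcome, as a careful person would: the job done as asked, in the order asked, and still so for the second after the job is handed in, with the robot touching nothing.
It also fails if it takes over 72 s, if anything falls off the work surface, if the arm or the gripper's body presses on something with over 40 N, if the wrist force passes 120 N, or if a joint passes its speed limit or range.

ROBOT

A 6-joint arm with a two-finger parallel gripper is mounted at the origin on the work surface. World frame = base frame: x ahead of the robot, y to its left, z up, the work surface at z = 0. Lengths are in m, angles in degrees, forces in N, time in s.
With the tool pointing down it reaches from about 0.375 to 0.9 m from the base axis. Payload 3.1 kg.
Tool frame: the origin (TCP) lies between the finger pads; the fingertips stand 22 mm ahead of it and the grasp point (between the pads) lies 3 mm ahead of it (tip_reach is the distance from the TCP to the fingertips, in m); y points along the fingers, x is the direction in which the jaws open and shut, and the axes are right-handed (so a half turn about y gives the same grasp; the last joint's range is limited). The gripper opens to 87 mm and grips with 3 to 60 N. Pads are 19 mm wide; open, the fingers measure 117 mm over their backs; the gripper's body (75 mm by 190 mm) begins 51 mm behind the grasp point.
Start: joints at [58.986, 30.224, 82.088, -0, 67.689, -10.227], TCP at [0.222, 0.584, 0.245] pointing down, gripper open.
Joint ranges: [-176.69, 176.69], [-43.24, 126.21], [12.49, 139.97], [-82, 262], [0, 151.66], [-163.58, 163.58]. Speed limits (degrees/s): [159.86, 159.86, 180, 180, 180, 180].

INTERFACE

Orientations are given as a 3x3 rotation matrix whose columns are the frame's x, y, z axes.
In Python, from cell import sense, camera, camera_params, hand_in, spot_in, tip_reach gives the robot as it stands.
- The arm moves only by the tool carry_out, never from a script. Its argument "moves" is one flat list of numbers, 4 for each row, row after row: the shift along the tool's x, y, z in mm, then the turn about the tool's y in rad. In form: [tx, ty, tz, yaw, tx, ty, tz, yaw, ...]. A call has 1 to 12 rows; each row shifts and turns the pose as measured when the row begins, along the tool's axes as they then stand; what a row does not reach is not made up. A row lasts 1/8 s, in which the tool goes at most 62.5 mm and 10.7 degrees, less where a joint would pass 70% of its speed; a pose out of reach is approached as far as the arm can. A call with a gripper value outside its range is refused whole. "jaw" is the finger opening in mm, from 0 to 87, set as the call begins (left out, the last holds). The fingers move at their own pace and stop on an object; "squeeze" is the grip in N (left out, the last holds). Time passes only in rows, so rows that do not move let the fingers close. It gives the time, the measured TCP pose, the force and the opening at its end, in the units of the state.
- sense(): the state, without advancing time (a new reading comes with each control period).
- camera(name): name is "side" or "top" or "wrist"; returns (picture, depth): 400x640x3 uint8, red, green, blue; 400x640 float32, m along the optical axis (not along the pixel's ray), 0 where there is no reading.
- camera_params(name): a dict with "intrinsics" (3x3 intrinsics, pixels), "cam_to_world" (4x4, takes a point from camera to world coordinates). Camera axes: x right, y down, z forward; pixel columns grow to the right and rows downward; lengths in m; the calibration is good to about 2 mm. A picture is of the moment at which its call begins: read the wrist's pose just before it. camera_params takes no time and is no camera call; for the wrist camera it gives the pose at the moment of the call.
- hand_in(): hands the job in, once; it reports no verdict.
Trained networks look in the newest picture that a camera, given by its name, has taken for a name from the list of things; names that differ only in an ending like _2 or _b are one class to them, and where a whole thing is asked for, a point or a joint stands for the part that bears it (a point fixed in the world has none). Each returns a list of dicts, best first, with "score" (0 to 1); they miss things now and then, are a little off and sometimes report something else, mostly with a low value. They report only what shows in the picture. A call takes as long as a camera call.
- spot_in(name, camera): "box" ([left, top, width, height] in pixels, round what is visible of it).
The state is a dict: "time_s": time; "q": joint angles; "qd": joint speeds; "effort": joint torques, N m; "tool_pos": TCP position; "tcp_rot": TCP orientation; "wrist_force": force on the tool from outside, world axes, zero at the start; "wrist_torque": the same for the moment, N m; "width": finger opening in m.
Only numpy, scipy, OpenCV 4.12 (cv2) and the standard library are available. Lean on these libraries where they do the work, as an engineer would, in place of code of your own. Each camera call takes 0.05 s, during which the arm holds its last target.

## Working session

There is one attempt and no reset: what is moved stays moved. The work goes in short steps, Python scripts to look and compute and a tool call to move; the robot and the scene stay as the last step left them, time stands still between calls to the robot, and variables do not carry over. Pictures are saved under pics/ and viewed, and the job is handed in when it is done.

Besides the shell and the picture viewer there is one more tool, called after ">>>" as name(argument=value, ...) on one line, values as JSON. carry_out: Moves the arm, as the interface text tells. Its arguments: {"type":"object","properties":{"moves":{"type":"array"},"jaw":{"type":"number"},"squeeze":{"type":"number"}},"required":["moves"]}

```bash
mkdir -p pics; ls; python3 - <<'E'
from cell import *
import cv2,numpy as np
print(sense(),tip_reach)
for n in ["side","top","wrist"]:
    p,d=camera(n); cv2.imwrite(f"pics/{n}0.png",p[:,:,::-1]); np.save(f"pics/{n}0d.npy",d)
    c=camera_params(n);print(n,c)
    for o in ["chamber","hatch","wing_knob","vial","wipes_tub","cell_holder"]:
        print(o,[(x['box'],round(x['score'],2)) for x in spot_in(o,n)[:2]])
E
```

```text
pics
{'time_s': 0.0, 'q': array([ 5.89859276e+01,  3.02794528e+01,  8.21566254e+01, -1.34012069e-03,
        6.76899865e+01, -1.02278450e+01]), 'qd': array([-0.03180177, -0.02877763,  0.02717879, -0.07783366,  0.01575979,
        0.0199327 ]), 'effort': array([-1.24195358e-04, -4.40038705e+01, -1.76592994e+01,  6.32497994e-02,
        5.81365207e-02, -1.57178665e-04]), 'tool_pos': array([0.22142214, 0.58372148, 0.24356505]), 'tcp_rot': array([[ 3.54872709e-01, -1.11512736e-03, -9.34913962e-01],
       [ 9.34912111e-01, -1.89684804e-03,  3.54874269e-01],
       [-2.16911973e-03, -9.99997579e-01,  3.69406470e-04]]), 'wrist_force': array([-0.77329697, -0.42719527, -0.11021205]), 'wrist_torque': array([-0.05977026, -0.00611971, -0.0747875 ]), 'width': 0.0869788799376096} 0.022
side {'intrinsics': array([[380.98176829,   0.        , 317.20364245],
       [  0.        , 380.98176829, 203.29704059],
       [  0.        ,   0.        ,   1.        ]]), 'cam_to_world': array([[-0.99895916, -0.02801311,  0.03599802,  0.55585808],
       [-0.04473536,  0.75580206, -0.65327023,  0.70089518],
   
[... 1046 characters left out ...]
)]
wipes_tub [([417.9, 201.7, 43.0, 33.5], 0.86)]
cell_holder [([181.9, 213.9, 26.1, 30.4], 0.8)]
wrist {'intrinsics': array([[316.97329859,   0.        , 315.60602347],
       [  0.        , 316.97329859, 193.7518522 ],
       [  0.        ,   0.        ,   1.        ]]), 'cam_to_world': array([[ 3.55606454e-01,  8.97881629e-01,  2.59523853e-01,
         1.51003676e-01],
       [ 9.34635669e-01, -3.41484089e-01, -9.92208803e-02,
         6.10436490e-01],
       [-4.65339103e-04,  2.77843835e-01, -9.60626143e-01,
         3.85188319e-01],
       [ 0.00000000e+00,  0.00000000e+00,  0.00000000e+00,
         1.00000000e+00]])}
chamber []
hatch []
wing_knob []
vial []
wipes_tub []
cell_holder []
```

```bash
python3 - <<'E'
import cv2
for n,(x,y,w,h) in {"side":(230,80,200,150),"top":(260,130,200,150)}.items():
    i=cv2.imread(f"pics/{n}0.png")[y:y+h,x:x+w]; cv2.imwrite(f"pics/{n}0z.png",cv2.resize(i,(800,600),interpolation=cv2.INTER_CUBIC))
E
```

```text
(no output)
```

View pics/side0.png

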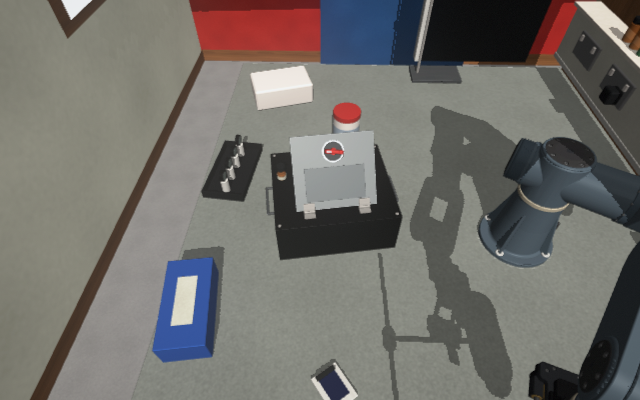

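View pics/top0.png

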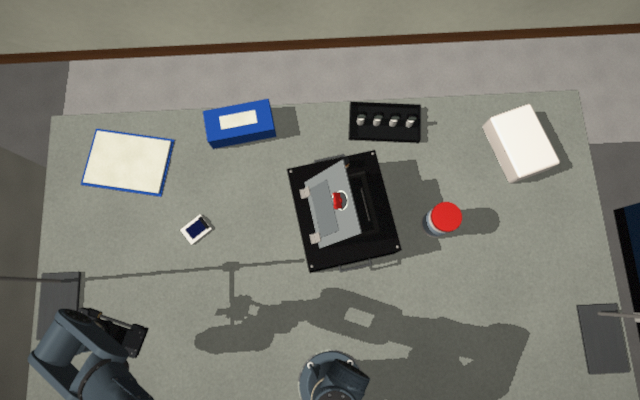

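View pics/side0z.png

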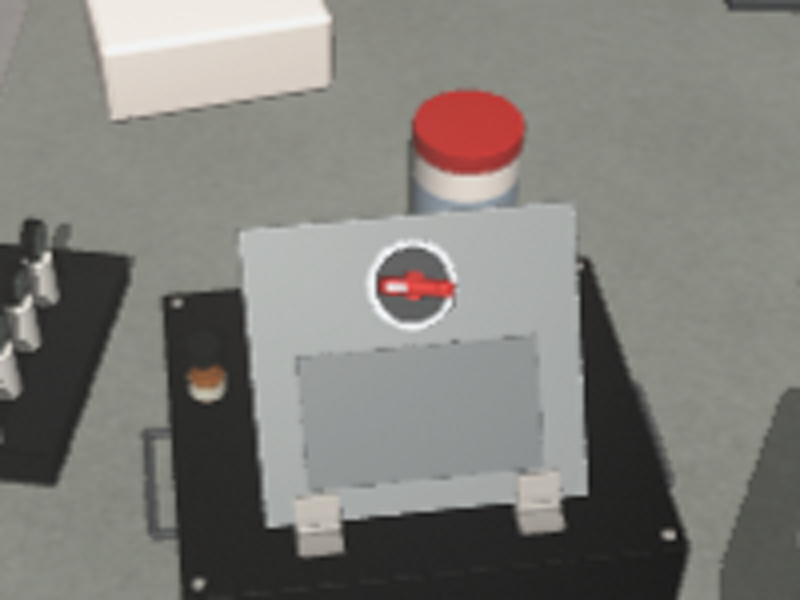

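View pics/top0z.png

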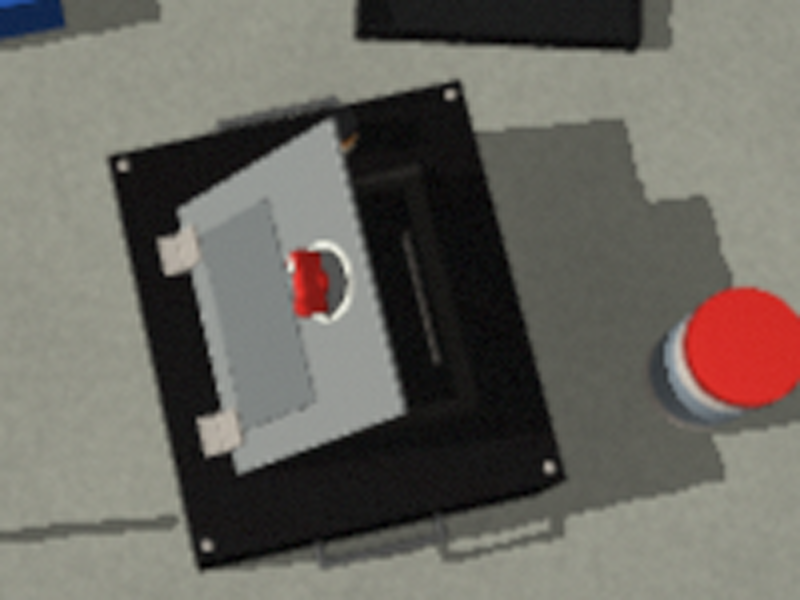

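```bash
cat > h.py <<'E'
import numpy as np,cv2
from cell import *
def ray(c,u,v,z):
    K=c['intrinsics'];T=c['cam_to_world'];d=T[:3,:3]@np.linalg.inv(K)@[u,v,1];o=T[:3,3];return o+d*(z-o[2])/d[2]
def px(c,p):
    T=np.linalg.inv(c['cam_to_world']);q=T[:3,:3]@p+T[:3,3];q=c['intrinsics']@q;return q[:2]/q[2]
def pt(c,d,u,v):
    z=float(np.median(d[int(v)-1:int(v)+2,int(u)-1:int(u)+2]));K=c['intrinsics'];T=c['cam_to_world'];return T[:3,:3]@(np.linalg.inv(K)@[u,v,1]*z)+T[:3,3]
E
python3 - <<'E'
from h import *
np.set_printoptions(precision=4,suppress=True)
c=camera_params("top");d=np.load("pics/top0d.npy")
P=[ray(c,260+X/4,130+Y/4,.151) for X,Y in [(122,165),(450,94),(548,467),(207,545)]]
print(np.array(P),np.mean(P,0)); a=P[0]-P[3];b=P[1]-P[2]
for v in(a,b): print(np.linalg.norm(v),np.degrees(np.arctan2(v[1],v[0])))
for v in(P[0]-P[1],P[3]-P[2]): print(np.linalg.norm(v),np.degrees(np.arctan2(v[1],v[0])))
s=camera_params("side");ds=np.load("pics/side0d.npy")
Q=[ray(s,230+X/4,80+Y/4,.151) for X,Y in [(178,303),(668,535),(199,583)]];print("side",np.array(Q))
# hatch points
for X,Y in [(250,240),(565,218),(275,510),(580,485),(395,225),(425,512),(480,290),(340,290),(410,287),(395,287)]: print(X,Y,pt(s,ds,230+X/4,80+Y/4))
print("top")
for X,Y in [(330,130),(398,405),(360,260),(310,280),(190,200),(270,460)]: print(X,Y,pt(c,d,260+X/4,130+Y/4))
E
```

```text
[[ 0.6862  0.0951  0.151 ]
 [ 0.733  -0.178   0.151 ]
 [ 0.4217 -0.2307  0.151 ]
 [ 0.3747  0.0404  0.151 ]] [ 0.5539 -0.0683  0.151 ]
0.316248456807365 9.95607856612536
0.31575186050921333 9.623700488610929
0.2770495383561789 99.73910863331814
0.2752164006795087 99.84215361069992
side [[ 0.7346 -0.1755  0.151 ]
 [ 0.3776  0.0433  0.151 ]
 [ 0.6886  0.0957  0.151 ]]
250 240 [ 0.6587 -0.0563  0.3147]
565 218 [ 0.4559 -0.0897  0.311 ]
275 510 [0.6413 0.0477 0.1706]
580 485 [0.4364 0.0136 0.1656]
395 225 [ 0.5663 -0.0738  0.3152]
425 512 [0.541  0.0305 0.1526]
480 290 [ 0.5097 -0.0553  0.2777]
340 290 [ 0.6009 -0.0454  0.2837]
410 287 [ 0.5555 -0.0311  0.3003]
395 287 [ 0.565  -0.0274  0.3032]
top
330 130 [ 0.6566 -0.0647  0.3138]
398 405 [ 0.4543 -0.0991  0.3147]
360 260 [ 0.5587 -0.0796  0.3164]
310 280 [ 0.5503 -0.0444  0.2966]
190 200 [0.653  0.0408 0.1535]
270 460 [ 0.4336 -0.0112  0.1955]
```

>>> carry_out(moves=[0,-58,0,-0.18,0,-58,0,-0.18,0,0,0,-0.18], jaw=0, squeeze=20)

```text
time_s: 1.42
tool_pos: [0.2218, 0.5843, 0.3629]
tcp_rot: [[-0.193, -0.001, -0.981], [0.981, -0.002, -0.193], [-0.002, -1.0, 0.002]]
wrist_force: [-0.2, -0.2, 0.0]
width: 0.0648
```

```bash
cat >> h.py <<'E'
a=np.radians(9.8)
X=np.array([np.cos(a),np.sin(a),0]);Y=np.array([-X[1],X[0],0]);H=np.array([.5378,.0312,.154])
def loc(p): q=p-H; return np.array([q@X,q@Y,q[2]])
def info():
    s=sense();R=s['tcp_rot'];p=s['tool_pos']
    print('t',round(s['time_s'],3),'tcp',p.round(4),'loc mm',(loc(p)*1e3).round(1),'F',s['wrist_force'].round(2),'T',s['wrist_torque'].round(3),'w',round(s['width'],4),'ang',np.degrees(np.arctan2(R[1,0],R[0,0])).round(2),'q6',s['q'][5].round(1), 'tilt',R[:,1].round(3))
    return s
def go(l): # local mm target for TCP -> tool delta
    s=info();w=H+(l[0]*X+l[1]*Y)/1e3;w[2]=H[2]+l[2]/1e3
    d=(s['tcp_rot'].T@(w-s['tool_pos'])*1e3).round(1);print('delta',d)
E
python3 -c "
from h import *
go((-60,-53.5,170))"
```

```text
t 1.425 tcp [0.2218 0.5843 0.3629] loc mm [-217.3  598.8  208.9] F [-0.19 -0.23  0.01] T [ 0.039 -0.043 -0.009] w 0.0648 ang 101.13 q6 -42.1 tilt [-0.001 -0.002 -1.   ]
delta [-655.7   39.8 -142.2]
```

>>> carry_out(moves=[-58,0,-13,0.005,-58,0,-13,0.005,-58,0,-13,0.005,-58,0,-13,0.005,-58,0,-13,0,-58,0,-13,0,-58,0,-13,0,-58,0,-13,0,-58,0,-13,0,-58,0,-13,0,0,0,0,0])

```text
time_s: 2.8
tool_pos: [0.4634, 0.022, 0.366]
tcp_rot: [[-0.177, 0.013, -0.984], [0.984, 0.003, -0.177], [0.001, -1.0, -0.013]]
wrist_force: [0.1, 0.0, -1.2]
width: 0.0005
```

```bash
python3 -c "
from h import *
go((-60,-53.5,170))"
```

```text
t 2.8 tcp [0.4634 0.022  0.366 ] loc mm [-74.9   3.6 212. ] F [ 0.14  0.04 -1.16] T [ 0.082 -0.023 -0.059] w 0.0005 ang 100.17 q6 -111.6 tilt [ 0.013  0.003 -1.   ]
delta [-57.3  42.2 -14. ]
```

>>> carry_out(moves=[-28,15,-14,0,-29,27,0,0,-10,7,0,0,-10,8,0,0,-9,7,0,0,-9,7,0,0])

```text
time_s: 3.55
tool_pos: [0.495, -0.0662, 0.2957]
tcp_rot: [[-0.181, 0.016, -0.983], [0.984, 0.006, -0.18], [0.003, -1.0, -0.017]]
wrist_force: [-0.9, 1.3, 1.3]
width: 0.0005
```

```bash
python3 -c "
from h import *
go((-60,-113.7,117.3))
p,d=camera('side');cv2.imwrite('pics/s1.png',cv2.resize(p[80:240,200:420,::-1],(800,582)))"
```

```text
t 3.55 tcp [ 0.495  -0.0662  0.2957] loc mm [-58.7 -88.7 141.7] F [-0.95  1.3   1.26] T [ 0.094  0.163 -0.032] w 0.0005 ang 100.4 q6 -121.5 tilt [ 0.016  0.006 -1.   ]
delta [-25.1  24.3   2. ]
```

View pics/s1.png

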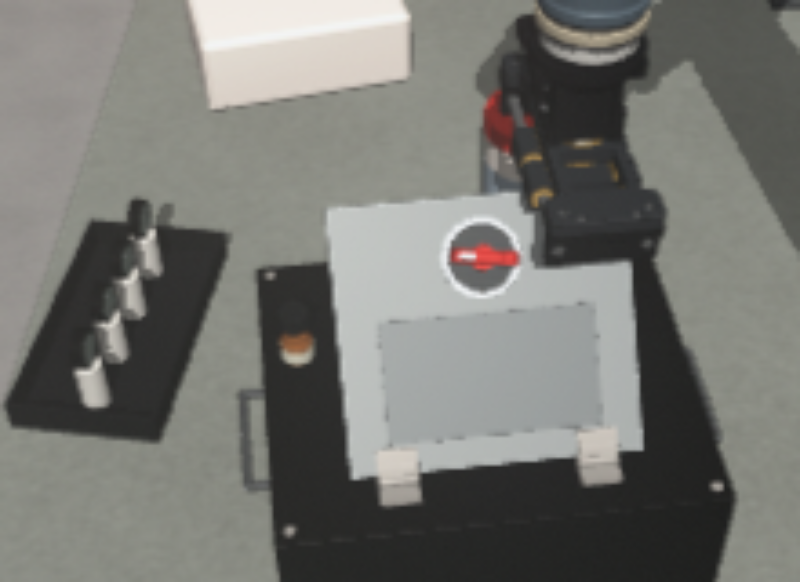

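>>> carry_out(moves=[-9,8,1,0,-9,8,0,0,-8,8,0,0,-6,9,0,0,-6,9,0,0,-5,9,0,0])

```text
time_s: 4.35
tool_pos: [0.5034, -0.112, 0.2406]
tcp_rot: [[-0.18, 0.016, -0.984], [0.984, 0.006, -0.18], [0.003, -1.0, -0.017]]
wrist_force: [0.1, 0.6, 0.3]
width: 0.0004
```

```bash
python3 -c "
from h import *
go((-60,-130,89.8))
p,d=camera('side');cv2.imwrite('pics/s2.png',cv2.resize(p[80:240,200:420,::-1],(800,582)))"
```

```text
t 4.35 tcp [ 0.5034 -0.112   0.2406] loc mm [ -58.3 -135.2   86.6] F [0.11 0.64 0.35] T [0.11  0.062 0.023] w 0.0004 ang 100.37 q6 -126.2 tilt [ 0.016  0.006 -1.   ]
delta [ 5.3 -3.2  1.6]
```

View pics/s2.png

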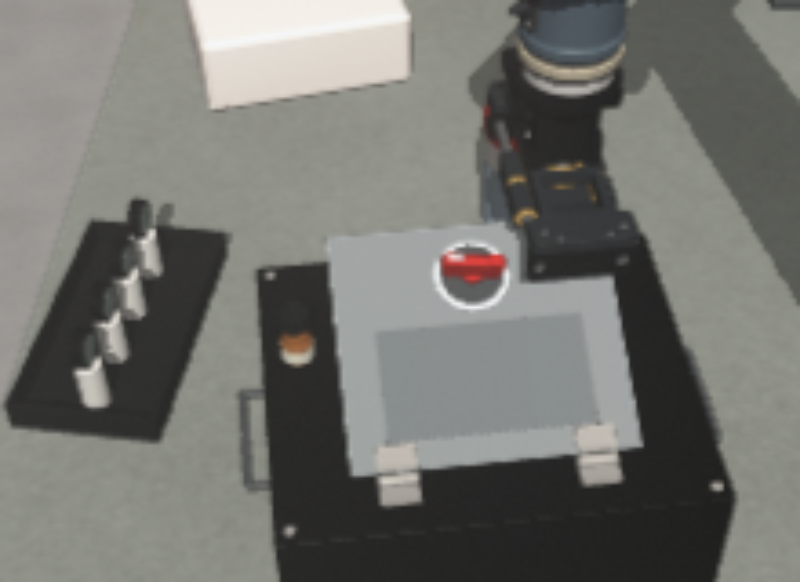

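>>> carry_out(moves=[-1,9,0,0,-1,9,0,0,-1,9,0,0,-1,9,0,0,0,5,0,0])

```text
time_s: 5.03
tool_pos: [0.505, -0.1165, 0.1959]
tcp_rot: [[-0.18, 0.016, -0.983], [0.984, 0.005, -0.18], [0.002, -1.0, -0.017]]
wrist_force: [-0.1, 0.6, -0.3]
width: 0.0005
```

```bash
python3 -c "
from h import *
go((-60,-144,37.6))"
```

```text
t 5.025 tcp [ 0.505  -0.1165  0.1959] loc mm [ -57.5 -140.    41.9] F [-0.09  0.63 -0.31] T [ 0.045  0.051 -0.065] w 0.0005 ang 100.39 q6 -126.6 tilt [ 0.016  0.005 -1.   ]
delta [-4.   4.2  2.6]
```

>>> carry_out(moves=[-1,2,0,0,0,2,0,0,0,2,0,0])

```text
time_s: 5.4
tool_pos: [0.5052, -0.1175, 0.1896]
tcp_rot: [[-0.181, 0.016, -0.983], [0.984, 0.005, -0.181], [0.002, -1.0, -0.016]]
wrist_force: [-1.4, 0.2, 3.5]
width: 0.0003
```

```bash
python3 -c "
from h import *
info()
for n in ['side','top']:
  p,d=camera(n)
  r=p[80:240,200:420] if n=='side' else p[130:280,260:460]
  cv2.imwrite('pics/%s3.png'%n,cv2.resize(r[:,:,::-1],(800,582)))"
```

```text
t 5.4 tcp [ 0.5052 -0.1175  0.1896] loc mm [ -57.4 -141.    35.6] F [-1.37  0.23  3.54] T [-0.033  0.209 -0.087] w 0.0003 ang 100.41 q6 -126.7 tilt [ 0.016  0.005 -1.   ]
```

View pics/side3.png

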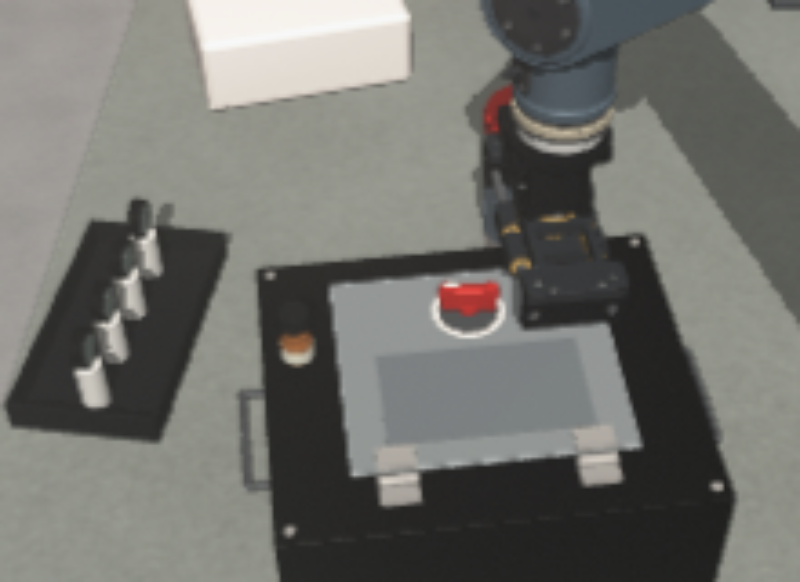

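>>> carry_out(moves=[0,-40,0,0,0,-50,0,0,-6,0,-28,0.005,-7,0,-29,0.005,0,0,0,0], jaw=40)

```text
time_s: 6.12
tool_pos: [0.5635, -0.1203, 0.2839]
tcp_rot: [[-0.17, 0.017, -0.985], [0.985, 0.006, -0.17], [0.003, -1.0, -0.018]]
wrist_force: [-0.4, 0.2, 0.3]
width: 0.0377
```

```bash
python3 -c "
from h import *
go((0,-154,65))
for n in ['wrist','top','side']:
  c=camera_params(n);p,d=camera(n);np.save('pics/%s4d.npy'%n,d);np.save('pics/%s4c.npy'%n,c,allow_pickle=True);cv2.imwrite('pics/%s4.png'%n,p[:,:,::-1])
  print(n,[(x['box'],round(x['score'],2)) for x in spot_in('wing_knob',n)[:2]],px(c,H-.154*Y+[0,0,.03]))
"
```

```text
t 6.125 tcp [ 0.5635 -0.1203  0.2839] loc mm [  -0.5 -153.7  129.9] F [-0.42  0.2   0.33] T [0.035 0.044 0.046] w 0.0377 ang 99.78 q6 -123.6 tilt [ 0.017  0.006 -1.   ]
delta [-0.5 64.9  0.7]
wrist [([286.2, 169.3, 59.7, 67.5], 0.62)] [316.34707866 199.86743182]
top [] [359.82676067 202.22089625]
side [([314.3, 159.5, 20.2, 15.1], 0.56)] [329.3152183  161.35128786]
```

View pics/wrist4.png

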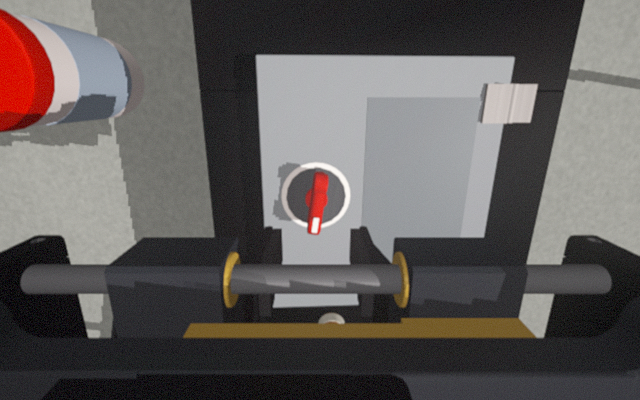

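```bash
python3 -c "
from h import *
c=np.load('pics/wrist4c.npy',allow_pickle=True).item();d=np.load('pics/wrist4d.npy');np.set_printoptions(precision=1,suppress=True)
for u,v in [(321,173),(314,231),(318,202),(321,180)]: print(u,v,'ray',loc(ray(c,u,v,.154+.042))*1e3,'dep',loc(pt(c,d,u,v))*1e3)
for u,v in [(315.5,195)]: print('flange',loc(ray(c,u,v,.154+.018))*1e3)
for u,v in [(290,70),(410,70),(300,240),(340,140),(500,150)]: print('hatch',loc(pt(c,d,u,v))*1e3)
p=cv2.imread('pics/wrist4.png');cv2.imwrite('pics/w4z.png',cv2.resize(p[150:250,250:390],(800,571),interpolation=cv2.INTER_CUBIC))
"
```

```text
321 173 ray [ -24.7 -150.6   42. ] dep [ -21.3 -150.3   27.5]
314 231 ray [  21.5 -155.9   42. ] dep [  20.5 -155.9   44.4]
318 202 ray [  -2.3 -152.8   42. ] dep [  -2.1 -152.8   41.6]
321 180 ray [ -19.4 -150.6   42. ] dep [ -19.3 -150.6   41.6]
flange [  -0.3 -154.6   18. ]
hatch [ -97.5 -173.6   14.8]
hatch [-97.7 -82.5  10.6]
hatch [  42.3 -168.3   14.4]
hatch [ -45.  -134.9   12.6]
hatch [-33.9   5.3  -4. ]
```

View pics/w4z.png

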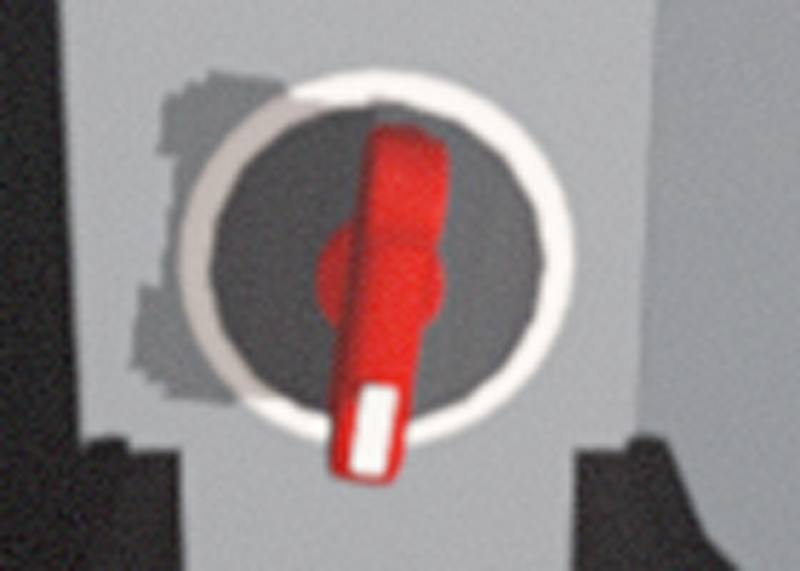

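>>> carry_out(moves=[0,30,1,0.055,0,35,1,0.055,0,18,0,0,0,0,0,0])

```text
time_s: 6.92
tool_pos: [0.5582, -0.1197, 0.199]
tcp_rot: [[-0.055, 0.014, -0.998], [0.998, 0.007, -0.055], [0.006, -1.0, -0.015]]
wrist_force: [0.1, -1.3, 0.9]
width: 0.04
```

```bash
python3 -c "
from h import *
go((-1,-153.5,43))
c=camera_params('wrist');p,d=camera('wrist');cv2.imwrite('pics/w5.png',p[:,:,::-1])
"
```

```text
t 6.925 tcp [ 0.5582 -0.1197  0.199 ] loc mm [  -5.6 -152.1   45. ] F [ 0.09 -1.27  0.94] T [ 0.033  0.011 -0.027] w 0.04 ang 93.15 q6 -117.2 tilt [ 0.014  0.007 -1.   ]
delta [-0.9  2.  -4.7]
```

View pics/w5.png

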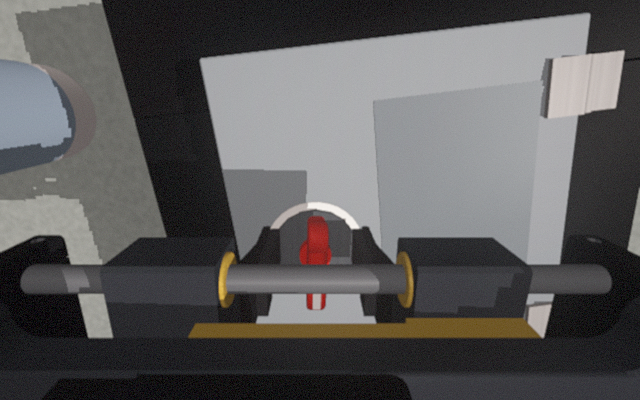

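>>> carry_out(moves=[-1,0,-4.5,0,0,0,0,0,0,2,0,0,0,2,0,0], jaw=20)

```text
time_s: 7.48
tool_pos: [0.5654, -0.1214, 0.199]
tcp_rot: [[-0.055, 0.022, -0.998], [0.998, 0.003, -0.055], [0.002, -1.0, -0.022]]
wrist_force: [0.6, -0.1, -0.1]
width: 0.0208
```

```bash
python3 -c "
from h import *
go((-1,-153.5,43))
"
```

```text
t 7.475 tcp [ 0.5654 -0.1214  0.199 ] loc mm [   1.2 -155.1   45. ] F [ 0.57 -0.12 -0.14] T [ 0.006 -0.005 -0.015] w 0.0208 ang 93.16 q6 -117.1 tilt [ 0.022  0.003 -1.   ]
delta [1.3 2.  2.4]
```

>>> carry_out(moves=[1,3,2,0,0,3,0,0])

```text
time_s: 7.72
tool_pos: [0.5631, -0.1205, 0.1931]
tcp_rot: [[-0.055, 0.022, -0.998], [0.998, 0.003, -0.055], [0.002, -1.0, -0.022]]
wrist_force: [-1.2, 0.2, 4.4]
width: 0.02
```

```bash
python3 -c "
from h import *
go((-1,-153.5,40))
"
```

```text
t 7.725 tcp [ 0.5631 -0.1205  0.1931] loc mm [  -0.8 -153.8   39.1] F [-1.23  0.19  4.35] T [-0.032  0.395 -0.043] w 0.02 ang 93.18 q6 -117.1 tilt [ 0.022  0.003 -1.   ]
delta [ 0.3 -0.9  0.2]
```

>>> carry_out(moves=[0,0,0,0,0,0,0,0,0,0,0,0,0,0,0,0], jaw=5, squeeze=25)

```text
time_s: 8.22
tool_pos: [0.5631, -0.1197, 0.1929]
tcp_rot: [[-0.055, 0.021, -0.998], [0.998, 0.004, -0.055], [0.003, -1.0, -0.022]]
wrist_force: [-0.1, 0.6, 0.6]
width: 0.0101
```

```bash
python3 -c "
from h import *
info()
"
```

```text
t 8.225 tcp [ 0.5631 -0.1197  0.1929] loc mm [  -0.8 -153.    38.9] F [-0.14  0.6   0.64] T [-0.061  0.018 -0.023] w 0.0101 ang 93.17 q6 -117.1 tilt [ 0.021  0.004 -1.   ]
```

>>> carry_out(moves=[0,1.5,0,0,0,1.5,0,0])

```text
time_s: 8.48
tool_pos: [0.5632, -0.12, 0.1908]
tcp_rot: [[-0.056, 0.022, -0.998], [0.998, 0.003, -0.056], [0.002, -1.0, -0.022]]
wrist_force: [-2.1, 0.1, 7.4]
width: 0.0102
```

```bash
python3 -c "
from h import *
info()
"
```

```text
t 8.475 tcp [ 0.5632 -0.12    0.1908] loc mm [  -0.7 -153.3   36.8] F [-2.13  0.12  7.39] T [ 0.009  0.4   -0.067] w 0.0102 ang 93.19 q6 -117.1 tilt [ 0.022  0.003 -1.   ]
```

>>> carry_out(moves=[0,0.5,0,0.08,0,0.5,0,0.08,0,0.5,0,0.08])

```text
time_s: 8.85
tool_pos: [0.5632, -0.1195, 0.1907]
tcp_rot: [[0.19, 0.022, -0.982], [0.982, 0.004, 0.19], [0.008, -1.0, -0.021]]
wrist_force: [-0.8, 1.7, 5.9]
width: 0.0099
```

```bash
python3 -c "
from h import *
info()
"
```

```text
t 8.85 tcp [ 0.5632 -0.1195  0.1907] loc mm [  -0.6 -152.9   36.7] F [-0.78  1.73  5.92] T [0.025 0.203 0.104] w 0.0099 ang 79.07 q6 -103.0 tilt [ 0.022  0.004 -1.   ]
```

>>> carry_out(moves=[0,0.5,0,0.05,0,0.5,0,0.05])

```text
time_s: 9.1
tool_pos: [0.5633, -0.1193, 0.1907]
tcp_rot: [[0.289, 0.023, -0.957], [0.957, 0.003, 0.289], [0.01, -1.0, -0.021]]
wrist_force: [-1.9, 1.5, 4.8]
width: 0.0103
```

```bash
python3 -c "
from h import *
info()
"
```

```text
t 9.1 tcp [ 0.5633 -0.1193  0.1907] loc mm [  -0.5 -152.6   36.7] F [-1.89  1.53  4.81] T [0.027 0.189 0.047] w 0.0103 ang 73.22 q6 -97.1 tilt [ 0.023  0.003 -1.   ]
```

>>> carry_out(moves=[0,0.5,0,0.04,0,0.5,0,0.04])

```text
time_s: 9.35
tool_pos: [0.5634, -0.1192, 0.1902]
tcp_rot: [[0.366, 0.024, -0.93], [0.931, 0.003, 0.366], [0.011, -1.0, -0.021]]
wrist_force: [-0.4, 2.0, 3.1]
width: 0.0099
```

```bash
python3 -c "
from h import *
info()
"
```

```text
t 9.35 tcp [ 0.5634 -0.1192  0.1902] loc mm [  -0.4 -152.6   36.2] F [-0.4   2.04  3.09] T [-0.008  0.105  0.145] w 0.0099 ang 68.55 q6 -92.4 tilt [ 0.024  0.003 -1.   ]
```

>>> carry_out(moves=[0,0.5,0,0.04])

```text
time_s: 9.48
tool_pos: [0.5634, -0.1192, 0.19]
tcp_rot: [[0.403, 0.024, -0.915], [0.915, 0.003, 0.403], [0.012, -1.0, -0.02]]
wrist_force: [-2.0, 1.5, 5.6]
width: 0.0102
```

```bash
python3 -c "
from h import *
info()
"
```

```text
t 9.475 tcp [ 0.5634 -0.1192  0.19  ] loc mm [  -0.4 -152.5   36. ] F [-2.03  1.46  5.63] T [0.049 0.258 0.095] w 0.0102 ang 66.22 q6 -90.1 tilt [ 0.024  0.003 -1.   ]
```

>>> carry_out(moves=[0,0.5,0,0.04])

```text
time_s: 9.6
tool_pos: [0.5634, -0.1191, 0.1899]
tcp_rot: [[0.44, 0.024, -0.898], [0.898, 0.003, 0.44], [0.013, -1.0, -0.02]]
wrist_force: [-1.0, 1.9, 5.3]
width: 0.0101
```

```bash
python3 -c "
from h import *
info()
"
```

```text
t 9.6 tcp [ 0.5634 -0.1191  0.1899] loc mm [  -0.3 -152.5   35.9] F [-0.97  1.9   5.3 ] T [0.054 0.241 0.075] w 0.0101 ang 63.89 q6 -87.7 tilt [ 0.024  0.003 -1.   ]
```

>>> carry_out(moves=[0,0.5,0,0.04,0,0.5,0,0.04])

```text
time_s: 9.85
tool_pos: [0.5635, -0.1189, 0.19]
tcp_rot: [[0.512, 0.024, -0.859], [0.859, 0.002, 0.512], [0.015, -1.0, -0.02]]
wrist_force: [-1.6, 2.6, 6.0]
width: 0.0096
```

```bash
python3 -c "
from h import *
info()
"
```

```text
t 9.85 tcp [ 0.5635 -0.1189  0.19  ] loc mm [  -0.2 -152.3   36. ] F [-1.57  2.65  6.05] T [0.072 0.193 0.077] w 0.0096 ang 59.23 q6 -83.1 tilt [ 0.024  0.002 -1.   ]
```

```bash
python3 -c "
from h import *
p,d=camera('wrist');cv2.imwrite('pics/w6.png',p[:,:,::-1])
"
```

```text
(no output)
```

View pics/w6.png

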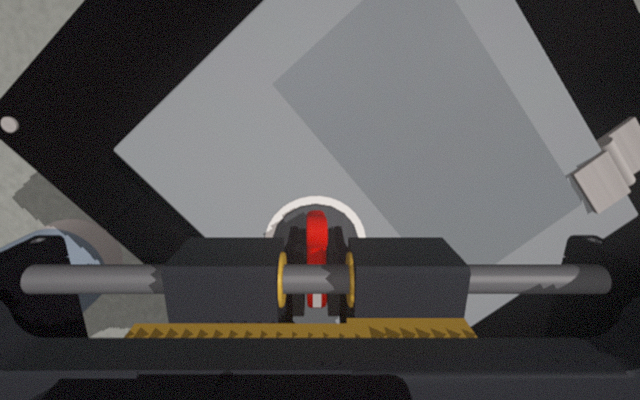

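>>> carry_out(moves=[0,0.5,0,0.06,0,0.5,0,0.06,0,0.5,0,0.06])

```text
time_s: 10.28
tool_pos: [0.5637, -0.1187, 0.1899]
tcp_rot: [[0.66, 0.025, -0.75], [0.751, 0.002, 0.661], [0.018, -1.0, -0.018]]
wrist_force: [-1.2, 1.2, 4.2]
width: 0.01
```

```bash
python3 -c "
from h import *
info()
"
```

```text
t 10.275 tcp [ 0.5637 -0.1187  0.1899] loc mm [   0.  -152.1   35.9] F [-1.25  1.22  4.16] T [-0.059  0.191  0.109] w 0.01 ang 48.66 q6 -72.4 tilt [ 0.025  0.002 -1.   ]
```

0.89 rad and turning freely.

>>> carry_out(moves=[0,0.5,0,0.06,0,0.5,0,0.06,0,0.5,0,0.06,0,0.5,0,0.06])

```text
time_s: 10.78
tool_pos: [0.5641, -0.1184, 0.1899]
tcp_rot: [[0.823, 0.027, -0.568], [0.568, 0.001, 0.823], [0.022, -1.0, -0.014]]
wrist_force: [-0.3, 1.9, 5.2]
width: 0.0098
```

```bash
python3 -c "
from h import *
info()
"
```

```text
t 10.775 tcp [ 0.5641 -0.1184  0.1899] loc mm [   0.4 -151.8   35.9] F [-0.33  1.86  5.23] T [-0.086  0.221  0.081] w 0.0098 ang 34.63 q6 -58.3 tilt [ 0.027  0.001 -1.   ]
```

>>> carry_out(moves=[0,0.5,0,0.05,0,0.5,0,0.05,0,0.5,0,0.05,0,0.5,0,0.05,0,0.5,0,0.05])

```text
time_s: 11.4
tool_pos: [0.5645, -0.1182, 0.1898]
tcp_rot: [[0.939, 0.028, -0.343], [0.343, -0.001, 0.939], [0.026, -1.0, -0.01]]
wrist_force: [-0.8, 2.1, 5.4]
width: 0.0097
```

```bash
python3 -c "
from h import *
info()
"
```

```text
t 11.4 tcp [ 0.5645 -0.1182  0.1898] loc mm [   0.9 -151.7   35.8] F [-0.85  2.07  5.36] T [-0.073  0.337  0.056] w 0.0097 ang 20.06 q6 -43.7 tilt [ 0.028 -0.001 -1.   ]
```

>>> carry_out(moves=[0,0.5,0,0.03,0,0.5,0,0.03,0,0.5,0,0.03])

```text
time_s: 11.78
tool_pos: [0.5646, -0.118, 0.1898]
tcp_rot: [[0.966, 0.028, -0.257], [0.257, -0.002, 0.966], [0.027, -1.0, -0.009]]
wrist_force: [-0.2, 2.8, 5.0]
width: 0.0099
```

```bash
python3 -c "
from h import *
info()
"
```

```text
t 11.775 tcp [ 0.5646 -0.118   0.1898] loc mm [   1.  -151.6   35.8] F [-0.25  2.76  4.98] T [-0.108  0.364  0.03 ] w 0.0099 ang 14.89 q6 -38.4 tilt [ 0.028 -0.002 -1.   ]
```

>>> carry_out(moves=[0,0.5,0,0.03,0,0.5,0,0.03])

```text
time_s: 12.02
tool_pos: [0.5648, -0.1181, 0.1898]
tcp_rot: [[0.98, 0.028, -0.199], [0.199, -0.003, 0.98], [0.027, -1.0, -0.008]]
wrist_force: [-1.8, 2.0, 4.9]
width: 0.0099
```

```bash
python3 -c "
from h import *
info()
"
```

```text
t 12.025 tcp [ 0.5648 -0.1181  0.1898] loc mm [   1.1 -151.7   35.8] F [-1.83  1.95  4.94] T [-0.077  0.341  0.451] w 0.0099 ang 11.51 q6 -35.0 tilt [ 0.028 -0.003 -1.   ]
```

>>> carry_out(moves=[0,0,0,-0.01,0,0,0,0])

```text
time_s: 12.28
tool_pos: [0.5647, -0.1181, 0.1898]
tcp_rot: [[0.977, 0.028, -0.212], [0.212, -0.003, 0.977], [0.027, -1.0, -0.009]]
wrist_force: [-0.7, 1.3, 4.2]
width: 0.0098
```

```bash
python3 -c "
from h import *
info()
"
```

```text
t 12.275 tcp [ 0.5647 -0.1181  0.1898] loc mm [   1.1 -151.7   35.8] F [-0.72  1.26  4.16] T [-0.17   0.299  0.284] w 0.0098 ang 12.27 q6 -35.7 tilt [ 0.028 -0.003 -1.   ]
```

Torque relaxed; open the jaws, then lift straight up.

>>> carry_out(moves=[0,0,0,0,0,0,0,0,0,0,0,0,0,0,0,0], jaw=30)

```text
time_s: 12.78
tool_pos: [0.5667, -0.1189, 0.1899]
tcp_rot: [[0.977, 0.033, -0.209], [0.209, -0.004, 0.978], [0.031, -0.999, -0.01]]
wrist_force: [1.0, 0.1, 1.4]
width: 0.0289
```

>>> carry_out(moves=[0,-8,0,0,0,-20,0,0,0,-40,0,0,0,-40,0,0,0,0,0,0])

```text
time_s: 13.4
tool_pos: [0.5602, -0.1184, 0.2998]
tcp_rot: [[0.978, 0.024, -0.209], [0.209, -0.002, 0.978], [0.023, -1.0, -0.007]]
wrist_force: [0.2, 0.4, 0.2]
width: 0.0298
```

```bash
python3 -c "
from h import *
info();np.set_printoptions(precision=1,suppress=True)
c=camera_params('wrist');p,d=camera('wrist');cv2.imwrite('pics/w7.png',p[:,:,::-1]);np.save('pics/w7d.npy',d);np.save('pics/w7c.npy',c,allow_pickle=True)
p,d=camera('side');cv2.imwrite('pics/s7.png',cv2.resize(p[80:240,200:420,::-1],(800,582)))
"
```

```text
t 13.4 tcp [ 0.5602 -0.1184  0.2998] loc mm [  -3.4 -151.2  145.8] F [0.2  0.37 0.24] T [-0.024  0.038  0.016] w 0.0298 ang 12.07 q6 -35.6 tilt [ 0.024 -0.002 -1.   ]
```

View pics/w7.png

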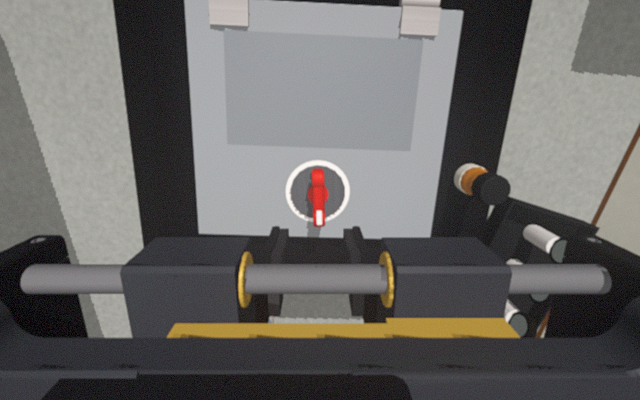

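View pics/s7.png

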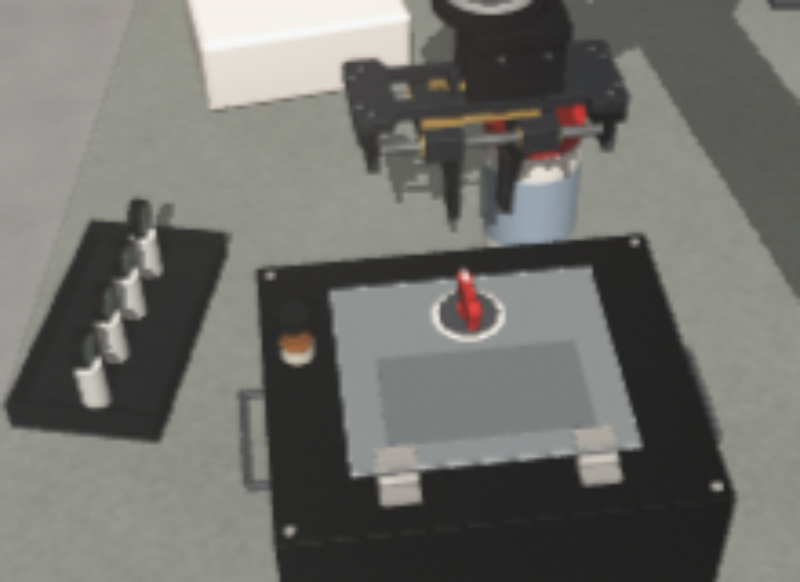

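```bash
python3 -c "
from h import *
np.set_printoptions(precision=1,suppress=True)
for n,P in (('wrist4',[(290,70),(340,140),(300,240),(410,70),(440,200)]),('w7',[(215,200),(420,200),(240,180),(400,170),(320,100),(250,60)])):
  c=np.load('pics/%sc.npy'%n,allow_pickle=True).item();d=np.load('pics/%sd.npy'%n)
  for u,v in P:
    l=loc(pt(c,d,u,v))*1e3; print(n,u,v,l,'theta',round((l[2]-6)/-l[1],4))
c=np.load('pics/w7c.npy',allow_pickle=True).item()
a_,b_=[loc(ray(c,u,v,.154+.039))*1e3 for u,v in((317.5,171),(319.5,222))];print(a_,b_,np.arctan2(-(b_-a_)[1],(b_-a_)[0]))
print([ (o,spot_in(o,'side')[:1]) for o in ('vial','wipes_tub','cell_holder')])
"
```

```text
wrist4 290 70 [ -97.5 -173.6   14.8] theta 0.0507
wrist4 340 140 [ -45.  -134.9   12.6] theta 0.0489
wrist4 300 240 [  42.3 -168.3   14.4] theta 0.0496
wrist4 410 70 [-97.7 -82.5  10.6] theta 0.0555
wrist4 440 200 [  7.1 -47.2   9.5] theta 0.0738
w7 215 200 [ -91.1 -166.1    9. ] theta 0.0181
w7 420 200 [  96.8 -160.     9.2] theta 0.0197
w7 240 180 [ -67.9 -146.5    9.3] theta 0.0223
w7 400 170 [  75.  -132.5    9. ] theta 0.0229
w7 320 100 [  0.7 -75.1   8.9] theta 0.0387
w7 250 60 [-57.1 -46.4   8.7] theta 0.0575
[  -0.1 -129.4   39. ] [   3.4 -172.8   39. ] 1.491860001226775
[('vial', []), ('wipes_tub', [{'box': [332.0, 109.1, 25.4, 37.3], 'score': 0.72}]), ('cell_holder', [{'box': [312.9, 361.1, 42.8, 38.9], 'score': 0.75}])]
```

```bash
python3 -c "
from cell import *
print(hand_in())"
```

```text
the job is handed in; nothing more can be done
None
```

The hatch is closed and latched, and I handed the job in at about 13.5 s.

I swung the hatch down onto the foam with closed fingertips, then gripped the wing and pressed the knob about 3 mm further. The force while turning was 3–7 N. The knob turned clockwise freely and never blocked on the way. At the stop the torque at the wrist jumped to about 0.45 N m. I backed off slightly, opened the jaws and lifted clear.

Last checks with the gripper away:
- **Knob:** it measures about 1.49 rad in the wrist picture, against a stop at 1.5.
- **Hatch:** it stays down at about 0.02 rad. It sat at about 0.05 rad loose on the foam, so the tongue is holding it.
- **Force:** the wrist force is close to zero, so nothing is being touched.
- **Bystanders:** the vial is upright beside the hatch in the last pictures. The tub was found again with most of it hidden before by the hatch, and the cell holder's box matched to within a few pixels. The detector did not report the vial in the last side picture, so I judged it by eye.

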